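# Measure the free gap on the closet riser with a spring tape and lock it

### The job

Measure the free length between the lip of the maple riser and the clear organizer: take the tape measure by its red lock, set it on the riser with its hook over the outside of the lip, and back it away straight against its spring until the back of the case bears lightly against the organizer. Still holding it there, press the red lock fully down, firmly but without hammering, and let go so that the tape stays stretched across the gap, flat, square and locked. Do not lock it earlier, do not push hard on the organizer, and leave the headlamp, quickdraw, dish and light switch alone.

Things in the scene. Friction and masses are not known exactly. Their poses are not given: they have to be found in the camera images.
- tape: Loose yellow pocket tape measure, case 36 (x) x 80 (y) x 48 (z) mm, about 0.35 kg; origin at the centre of its underside. It starts upright on the shelf, retracted. The steel-hooked blade leaves the -y end of the case; +y is its back end. The lock stands on its top. Left unlocked and unheld, the spring pulls the case towards the hooked end.
- tape_blade (a joint): How far the blade is drawn out, m: 0 retracted (hook tab then still stands 20 mm ahead of the case), 0.072 fully out. The spring pulls it in with 2.5 N at 0, rising by 0.25 N per 10 mm. The blade is 25 mm wide, 3 mm thick with two ridges on top, its lower face 11 mm above the level of the case's underside.
- tape_hook (a point): Middle of the lower edge of the hook tab, on the inner side (facing the case) that bears on the lip. Tab 25 mm wide, 2.5 mm thick (all of it beyond this point), reaching down from the blade to 1 mm above the level of the case's underside. With the blade in, it lies 60 mm from the case's centre towards -y.
- tape_back (a point): Middle of the case's flat back face, 40 mm from the case's centre towards the tape's +y, 20 mm above the underside.
- tape_lock (a joint): How far the red lock is pressed down, m: 0 up (free), 0.006 fully down (locked). It is stiff and stays where it is put: it starts to move at about 7 N, the brake grips the blade from about 0.003, and fully down takes about 12 N, where it meets a hard stop; press no harder than about 25 N. Pulled up with over 7 N it unlocks again.
- lock_grip (a point): Centre of the top of the red lock: an upright block 22 (tape x) x 36 (tape y) x 34 mm tall, standing on the case top and sinking 6 mm into it when pressed. Made to be pinched across its 22 mm width; it can be pressed down without letting go. Its top is 82 mm above the case's underside when up.
- riser: Fixed maple step board 130 (x) x 300 (y) x 40 (z) mm standing on the shelf; origin at the centre of its underside. Its top face, 40 mm up, carries the dark lip along the -y end and the organizer towards the +y end.
- riser_lip (a point): Middle of the top outer edge of the lip, which is 8 mm thick, 8 mm tall above the board's top and runs along the whole -y end of the riser (130 mm, along riser x). Its outer face looks to riser -y; beyond it is free air down to the shelf. Axes as the riser's.
- organizer: Fixed clear plastic organizer box with closed lid, blue trim and small things inside, 115 (x) x 120 (y) x 50 (z) mm, screwed on the riser top; origin at the centre of its underside, axes parallel to the riser's. Fragile: it stands no more than 10 N from the tape.
- organizer_face (a point): Middle of the lower edge of the organizer's wall that faces the lip (riser -y side); the wall is flat and upright, parallel to the lip. Between 130 and 162 mm from the outer face of the lip.
- headlamp: Loose grey headlamp about 55 x 78 x 35 mm; origin at the centre of its underside. Leave alone.
- quickdraw: Loose silver pair of carabiners on a black bar, about 40 x 190 x 10 mm, lying along its own y; origin at its middle, underside. Leave alone.
- dish: Loose blue ceramic dish, 110 mm across, 32 mm tall; origin at the centre of its underside. Leave alone.
- led_switch (a joint): Small white toggle switch fixed on the shelf left of the riser, its lever's angle (0 as it stands, rad). Leave alone.
Not all that is in view belongs to the job. Leave any orange look-alike of the tape alone.

How it is judged (in metres and radians):
On the way, in this order (a step that is already met when the one before it is completed fails the run):
1. the hook has caught on the outer face of the lip and the spring is being drawn, lock still up (y of tape_hook in the frame of riser_lip between -0.004 and 0.002 m and z of tape_hook in the frame of riser_lip below -0.004 m and x of tape_hook in the frame of riser_lip between -0.055 and 0.055 m and value of joint tape_blade above 0.01 m and value of joint tape_lock below 0.003 m), for 0.1 s.
2. the case is backed against the organizer and bears lightly on it, flat on the riser, lock still up (y of tape_hook in the frame of riser_lip between -0.004 and 0.002 m and z of tape_hook in the frame of riser_lip below -0.004 m and x of tape_hook in the frame of riser_lip between -0.055 and 0.055 m and y of tape_back in the frame of organizer_face between -0.004 and 0.003 m and x of tape_back in the frame of organizer_face between -0.05 and 0.05 m and angle between tape's own z axis and vertical below 0.06 rad and angle between the y axis of tape and the y axis of riser, either way round below 0.08 rad and contact force between tape and organizer above 0.8 N and value of joint tape_lock below 0.003 m), for 0.2 s.
3. the lock is pressed down while the case is at the organizer and the hook on the lip (y of tape_hook in the frame of riser_lip between -0.004 and 0.002 m and z of tape_hook in the frame of riser_lip below -0.004 m and x of tape_hook in the frame of riser_lip between -0.055 and 0.055 m and y of tape_back in the frame of organizer_face between -0.004 and 0.003 m and x of tape_back in the frame of organizer_face between -0.05 and 0.05 m and value of joint tape_lock above 0.0048 m), for 0.1 s.
At the end, for the whole second after the job is handed in: Tape flat (0.06 rad) and square (0.08 rad) on the riser, hook over the lip (4 mm or more below its top) and against its outer face (within 4 mm), back of the case within 4 mm of the organizer, lock at least 4.8 mm down, released, at rest (all of step 3 and angle between tape's own z axis and vertical below 0.06 rad and angle between the y axis of tape and the y axis of riser, either way round below 0.08 rad and z of tape in the frame of riser below 0.043 m and linear speed of tape below 0.01 m/s and contact force between the fingers and tape below 0.05 N); the robot touches nothing.
It fails at once if the organizer is pushed with more than 10 N (contact force between tape and organizer above 10 N).
It fails at once if the tape is hammered on the riser with more than 40 N (contact force between tape and riser above 40 N).
It fails at once if the headlamp, quickdraw or dish is moved more than 20 mm (distance of any of headlamp, quickdraw, dish from where it was at the start of the episode above 0.02 m).
It fails at once if the light switch is flipped (value of joint led_switch above 0.3 rad).
It also fails if it takes over 64 s, if anything falls off the work surface, if the arm or the gripper's body presses on something with over 40 N, if the wrist force passes 120 N, or if a joint passes its speed limit or range.

### The arm

A 6-joint arm with a two-finger parallel gripper is mounted at the origin on the work surface. World frame = base frame: x ahead of the robot, y to its left, z up, the work surface at z = 0. Lengths are in mm, angles in rad, forces in N, time in s.
With the tool pointing down it reaches from about 275 to 1000 mm from the base axis. Payload 8.4 kg.
Tool frame: the origin (TCP) lies at the very end of the fingers, on their centre line; the grasp point (between the pads) lies 19 mm behind it (r.pinch_z is the distance from the TCP to the grasp point, in mm); z points along the fingers, y is the line along which they close (so a half turn about z gives the same grasp; the last joint's range is limited). The gripper opens to 85 mm and grips with 20 to 120 N. Pads are 22 mm wide; open, the fingers measure 114 mm over their backs; the gripper's body (76 mm by 85 mm) begins 54 mm behind the grasp point. The pads swing forward as they close: fully open they stand 13 mm farther back than shut.
Start: joints at [1.327, 0.353, 1.633, -0, 1.155, -0.002], TCP at [149.655, 606.821, 231.281] pointing down, gripper open.
Joint ranges: [-2.63, 2.63], [-0.92, 2.1], [0.06, 2.66], [-1.3, 4.44], [0, 2.69], [-3.02, 3.02]. Speed limits (rad/s): [2.22, 2.22, 2.79, 3.14, 3.14, 3.14].

### API

Orientations are given as [roll, pitch, yaw] about the fixed x, y, z axes, in that order (R = Rz(yaw) Ry(pitch) Rx(roll)).
In Python, from rig import r gives the robot as it stands.
- The arm moves only by the tool carry_out, never from a script. Its argument "series" is a list of rows, each a list of 7 numbers: the turn, a rotation vector about the tool's x, y, z as a fraction of full scale, then the shift along the tool's x, y, z as a fraction of full scale, then the gripper command: -1 is fully open, 1 is shut, values between are in proportion. A call has 1 to 8 rows; each row is the pose to reach, as a shift and turn from the pose commanded when the call began, along the tool's axes at that moment, turning the shorter way round; what a row does not reach only later rows make up. Full scale, the value 1, is 0.25 m for a shift and pi rad for a turn. A row lasts 1/8 s, in which the tool goes at most 62.5 mm and 10.7 degrees, less where a joint would pass 70% of its speed; a pose out of reach is approached as far as the arm can. A call with a number of a shift or a turn outside -1 to 1 is refused whole. A call with a gripper value outside its range is refused whole. The fingers move at their own pace and stop on an object; "force" is the grip in N (left out, the last holds). Time passes only in rows, so rows that repeat a pose let the fingers close. It gives the time, the measured TCP pose, the force, the opening and the grip force at its end, in the units of the state.
- r.sense(): the state, without advancing time (a new reading comes with each control period).
- r.grab_frame(name): name is "scene" or "top" or "wrist"; returns the picture (420x560x3 uint8, red, green, blue); there is no depth.
- r.get_calibration(name): a dict with "K" (3x3 intrinsics, pixels), "pose" (4x4, takes a point from camera to world coordinates). Camera axes: x right, y up, looking along -z (the intrinsics and any distortion apply to the point x, -y, -z); pixel columns grow to the right and rows downward; lengths in mm; the calibration is good to about 2 mm. A picture is of the moment at which its call begins: read the wrist's pose just before it. get_calibration takes no time and is no camera call; for the wrist camera it gives the pose at the moment of the call.
- r.sign_off(): hands the job in; it is judged then, once.
Trained networks look in the newest picture that a camera, given by its name, has taken for a name from the list of things; names that differ only in an ending like _2 or _b are one class to them, and where a whole thing is asked for, a point or a joint stands for the part that bears it (a point fixed in the world has none). Each returns a list of dicts, best first, with "score" (0 to 1); they miss things now and then, are a little off and sometimes report something else, mostly with a low value. They report only what shows in the picture. A call takes as long as a camera call. They do not tell look-alikes from the thing itself.
- r.silhouettes(camera, label): "region" (420x560 bool, what is visible of it) and "position" ([row, column] in pixels, amid what is visible of it).
The state is a dict: "clock": time; "qpos": joint angles; "qvel": joint speeds; "joint_efforts": joint torques, N m; "eef_pos": TCP position; "tcp_rot": TCP orientation; "contact_force": force on the tool from outside, world axes, zero at the start; "wrist_torque": the same for the moment, N m; "opening": opening from 0.0 (shut) to 1.0 (fully open); "grasp_force": force on a finger pad.
Only numpy, scipy, OpenCV 4.12 (cv2) and the standard library are available. Lean on these libraries where they do the work, as an engineer would, in place of code of your own. Each camera call takes 0.05 s, during which the arm holds its last target. There are 200 camera calls.

## Working session

There is one attempt and no reset: what is moved stays moved. The work goes in short steps, Python scripts to look and compute and a tool call to move; the robot and the scene stay as the last step left them, time stands still between calls to the robot, and variables do not carry over. Pictures are saved under pics/ and viewed, at most 10 in all, crops included, and the job is handed in when it is done.

Besides the shell and the picture viewer there is one more tool, called after ">>>" as name(argument=value, ...), one argument or row to a line, values as JSON. carry_out: Moves the arm, as the interface text tells. Its arguments: {"type":"object","properties":{"series":{"type":"array"},"force":{"type":"number"}},"required":["series"]}

```bash
ls; mkdir -p pics
python3 - <<'E'
from rig import r
import cv2,numpy as np
s=r.sense(); print(s)
a=r.grab_frame("scene"); b=r.grab_frame("top")
cv2.imwrite("pics/a.png",np.vstack([a])[:,:,::-1]); cv2.imwrite("pics/b.png",b[:,:,::-1])
for c in("scene","top"):
    k=r.get_calibration(c); print(c,k["K"],k["pose"].round(3), k.keys())
    for n in("tape","riser","organizer","headlamp","quickdraw","dish","led_switch"):
        print(c,n,[(round(d["score"],2),np.round(d["position"]),int(d["region"].sum())) for d in r.silhouettes(c,n)][:4])
E
```

```text
pics
{'clock': 0.0, 'qpos': array([ 1.32662832e+00,  3.53589292e-01,  1.63414771e+00, -1.09855687e-05,
        1.15520687e+00, -2.42016269e-03]), 'qvel': array([-0.00048884,  0.00021082,  0.00102104,  0.00011544,  0.00257394,
       -0.00131909]), 'joint_efforts': array([ 1.03219514e-03, -6.05234098e+01, -3.42097485e+01,  2.07545295e-04,
        8.64705245e-03, -8.67823360e-06]), 'eef_pos': array([149.52383836, 606.35320359, 230.59263217]), 'tcp_rot': array([-3.14024141e+00,  6.77424803e-06,  2.89984926e+00]), 'contact_force': array([ 0.15376259, -0.27033915, -0.21519095]), 'wrist_torque': array([ 0.02134784, -0.00872929, -0.01079916]), 'grasp_force': 0.0, 'opening': 0.9990112544628471}
scene [[493.79614879   0.         279.77031909]
 [  0.         493.79614879 208.08823184]
 [  0.           0.           1.        ]] [[-7.130000e-01 -5.790000e-01  3.950000e-01  9.866490e+02]
 [ 7.010000e-01 -5.930000e-01  3.960000e-01  4.404060e+02]
 [ 5.000000e-03  5.590000e-01  8.290000e-01  1.029478e+03]
 [ 0.000000e+00  0.000000e+00  0.000000e+00  1.000000e+00]] dict_keys(['K', 'pose'])
scene tap
[... 606 characters left out ...]
.260000e-01  3.848660e+02]
 [-1.000000e+00 -6.000000e-03 -5.000000e-03  2.829000e+00]
 [-6.000000e-03  1.260000e-01  9.920000e-01  1.462752e+03]
 [ 0.000000e+00  0.000000e+00  0.000000e+00  1.000000e+00]] dict_keys(['K', 'pose'])
top tape [(0.98, array([263., 351.]), 524), (0.75, array([259., 226.]), 505), (0.58, array([246., 284.]), 422)]
top riser [(0.91, array([181., 317.]), 2900)]
top organizer [(0.84, array([184., 282.]), 2032), (0.41, array([182., 316.]), 3145)]
top headlamp [(0.97, array([224., 157.]), 502), (0.59, array([181., 322.]), 2948)]
top quickdraw [(0.83, array([219., 401.]), 543), (0.67, array([168., 152.]), 51)]
top dish [(0.68, array([160., 412.]), 1168)]
top led_switch []
```

View pics/a.png

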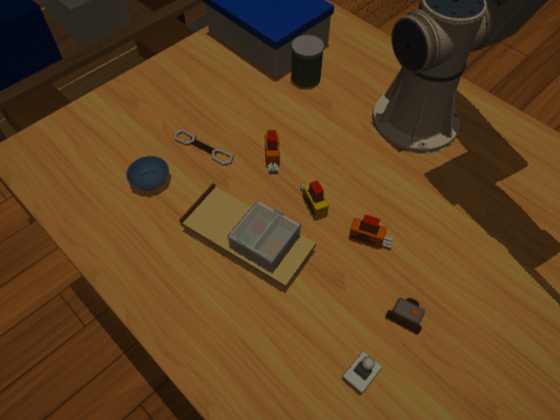

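View pics/b.png

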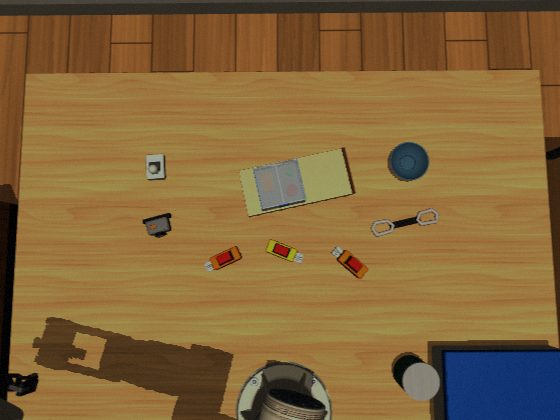

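The scene view shows a yellow tape at (row 200, col 315). Orange look-alikes sit at (151,272) and (231,368). In the top view the yellow one is at (251,284), with its silver hook on the right at (258,299); the orange ones are at (258,225) and (263,351). The riser's dark lip is at the right end, about (172,348), and the organizer is at (184,282). I choose the yellow one.

```bash
cat > h.py <<'E'
from rig import r
import numpy as np, cv2
from scipy.spatial.transform import Rotation as Ro
def ray(k,rc):
    d=np.linalg.inv(k["K"])@[rc[1],rc[0],1.]; d=k["pose"][:3,:3]@(d*[1,-1,-1]); return k["pose"][:3,3],d
def onz(k,rc,z):
    o,d=ray(k,rc); return o+d*(z-o[2])/d[2]
def proj(k,p):
    P=np.linalg.inv(k["pose"])@np.r_[p,1]; q=k["K"]@(P[:3]*[1,-1,-1]); return (q[:2]/q[2])[::-1]
def delta(target,rpy=None):
    "row numbers (turn rv, shift) from current measured pose"
    s=r.sense(); R=Ro.from_euler('xyz',s["tcp_rot"])
    sh=R.inv().apply(np.array(target)-s["eef_pos"])/250
    t=np.zeros(3) if rpy is None else (R.inv()*Ro.from_euler('xyz',rpy)).as_rotvec()/np.pi
    return np.r_[t,sh].round(4)
E
python3 - <<'E'
from h import *
k=r.get_calibration("top")
for n,p,z in [("tape",(251,284),48),("hook",(258,301),12),("lipmid",(172,348),48),("lip1",(149,344),48),("lip2",(194,354),48),("org",(184,282),90),("head",(224,157),35),("dish",(160,410),32),("qd",(222,404),5),("ora1",(258,225),50),("ora2",(263,351),50)]:
    print(n,onz(k,p,z).round())
s=r.sense();R=Ro.from_euler('xyz',s["tcp_rot"]).as_matrix();print(R.round(3))
w=r.get_calibration("wrist");print(w["K"].round(1),(np.linalg.inv(np.block([[R,s["eef_pos"][:,None]],[np.zeros((1,3)),1]]))@w["pose"]).round(2))
print(delta([460,-40,420],[np.pi,0,np.pi-0.25]))
b=r.grab_frame("top")[225:285,200:380];cv2.imwrite("pics/c.png",cv2.resize(b,None,fx=4,fy=4)[:,:,::-1])
E
```

```text
tape [425.  -5.  48.]
hook [406. -52.  12.]
lipmid [ 640. -182.   48.]
lip1 [ 704. -172.   48.]
lip2 [ 579. -197.   48.]
org [601.  -1.  90.]
head [501. 343.  35.]
dish [ 675. -357.   32.]
qd [ 505. -341.    5.]
ora1 [407. 154.  50.]
ora2 [ 392. -184.   50.]
[[-0.971  0.239  0.   ]
 [ 0.239  0.971  0.   ]
 [-0.     0.    -1.   ]]
[[311.    0.  276.8]
 [  0.  311.  207.1]
 [  0.    0.    1. ]] [[   0.      0.95    0.32   81.79]
 [   1.     -0.     -0.     -0.31]
 [  -0.      0.32   -0.95 -143.58]
 [   0.      0.      0.      1.  ]]
[ 0.      0.      0.0026 -1.8248 -2.2148 -0.7548]
```

View pics/c.png

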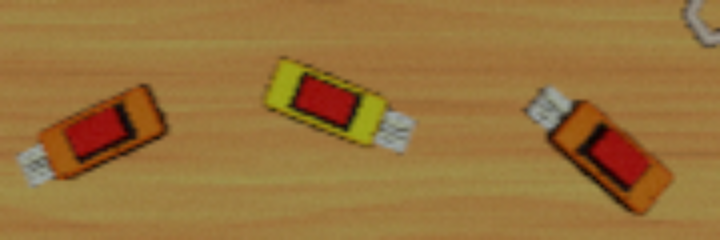

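The crop confirms it: the yellow tape is in the middle at about (100,325), its hook toward the lower right, with orange ones on either side. I move above it.

>>> carry_out(
  series=[
    [0,0,0.15,-0.4,-0.5,-0.2,-1],
    [0,0,0.27,-0.8,-1,-0.2,-1],
    [0,0,0.27,-0.8,-1,-0.2,-1],
    [0,0,0.27,-0.8,-1,-0.2,-1],
    [0,0,0.27,-0.8,-1,-0.2,-1],
    [0,0,0.27,-0.8,-1,-0.2,-1],
    [0,0,0.27,-0.8,-1,-0.2,-1],
  ],
)

```text
clock: 1.72
eef_pos: [284.4, 316.2, 281.6]
tcp_rot: [3.141, -0.001, 2.05]
contact_force: [0.2, -0.4, 1.4]
opening: 1.002
grasp_force: 0.0
```

```bash
python3 -c "
from h import *
print(r.sense()['eef_pos'],r.sense()['tcp_rot'],delta([425,-5,230],[np.pi,0,1.186]))"
```

```text
[284.36553353 316.16396565 281.6276319 ] [ 3.14062998e+00 -7.32239923e-04  2.05041534e+00] [ 2.0000e-04 -4.0000e-04  2.7520e-01 -1.3994e+00 -9.3900e-02  2.0540e-01]
```

>>> carry_out(
  series=[
    [0,0,0,-0.25,-0.02,0,-1],
    [0,0,0,-0.5,-0.05,0.1,-1],
    [0,0,0,-0.75,-0.07,0.15,-1],
    [0,0,0,-1,-0.09,0.2,-1],
    [0,0,0.1,-1,-0.09,0.2,-1],
    [0,0,0.275,-1,-0.09,0.2,-1],
    [0,0,0.275,-1,-0.09,0.2,-1],
    [0,0,0.275,-1,-0.09,0.2,-1],
  ],
)

```text
clock: 2.72
eef_pos: [380.1, 85.6, 231.0]
tcp_rot: [-3.141, -0.0, 1.298]
contact_force: [0.3, 0.7, 0.1]
opening: 1.003
grasp_force: 0.0
```

```bash
python3 -c "
from h import *
print(r.sense()['eef_pos'],r.sense()['tcp_rot'],delta([425,-5,230],[np.pi,0,1.186]))"
```

```text
[380.10378804  85.57855271 230.97924499] [-3.14102775e+00 -2.71180269e-04  1.29750850e+00] [-2.000e-04 -1.000e-04  3.550e-02 -3.004e-01  2.707e-01  3.700e-03]
```

>>> carry_out(
  series=[
    [0,0,0.035,-0.15,0.13,0,-1],
    [0,0,0.035,-0.3,0.27,0,-1],
    [0,0,0.035,-0.3,0.27,0,-1],
    [0,0,0.035,-0.3,0.27,0,-1],
  ],
)

```text
clock: 3.22
eef_pos: [424.8, -5.1, 230.8]
tcp_rot: [-3.14, -0.0, 1.192]
contact_force: [-0.3, -0.3, -0.6]
opening: 1.003
grasp_force: 0.0
```

Run:
```python
from h import *
s=r.sense();print(s['eef_pos'],s['tcp_rot'])
k=r.get_calibration("wrist");a=r.grab_frame("wrist")
cv2.imwrite("pics/d.png",a[:,:,::-1])
hsv=cv2.cvtColor(a,cv2.COLOR_RGB2HSV)
red=cv2.inRange(hsv,(0,150,70),(6,255,255))|cv2.inRange(hsv,(174,150,70),(180,255,255))
n,l,st,c=cv2.connectedComponentsWithStats(red)
for i in range(1,n):
    if st[i,4]>200:
        m=(l==i).astype(np.uint8);(u,v),sz,an=cv2.minAreaRect(cv2.findNonZero(m));print(u,v,sz,an,st[i,4],onz(k,(v,u),82).round(1))
yel=cv2.inRange(hsv,(24,170,90),(34,255,255))
n,l,st,c=cv2.connectedComponentsWithStats(yel)
for i in range(1,n):
    if st[i,4]>200: print("yel",c[i],st[i])
```

```text
[424.83676133  -5.05846655 230.77295709] [-3.14024951e+00 -9.59147630e-05  1.19231565e+00]
186.25 23.75 (49.497474670410156, 26.16295051574707) 45.0 1229 [407.9 156.4  82. ]
276.0 181.0 (34.0, 20.0) 90.0 727 [427.6   4.8  82. ]
306.8000183105469 342.8999938964844 (17.441329956054688, 27.727243423461914) 26.56505012512207 456 [ 389.6 -187.4   82. ]
```

View pics/d.png

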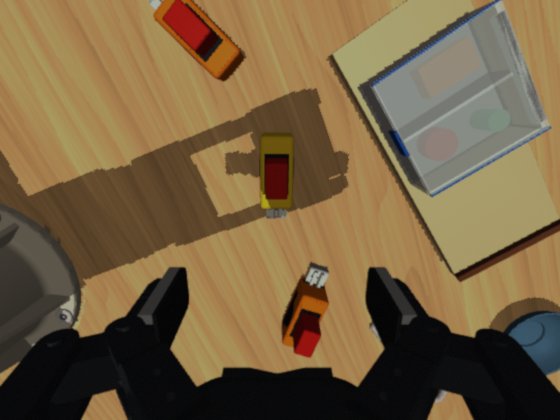

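The wrist view shows the yellow tape at about (176,276), aligned with the tool. The orange ones are at (38,200) and (310,305). The organizer is at upper right around (95,460), and the lip at lower right from about (275,458) to (228,560). I check the tape's pose with a projected model.

Run:
```python
from h import *
kt=r.get_calibration("top");print("top lock",onz(kt,(250,281.3),82).round(1))
k=r.get_calibration("wrist")
t=-0.379;c=np.array([427.6,4.8]);X=np.array([np.cos(t),np.sin(t)]);Y=np.array([-np.sin(t),np.cos(t)])
for nm,hx,hy,z in[("locktop",11,18,82),("casetop",18,40,48),("casebot",18,40,0)]:
    print(nm,[proj(k,np.r_[c+sx*hx*X+sy*hy*Y,z]).round().tolist() for sx in(-1,1) for sy in(-1,1)])
a=r.grab_frame("wrist");print("col276");
for v in range(125,225,3):print(v,a[v,276],a[v,264],end=" | ")
```

```text
top lock [426.4   2.4  82. ]
locktop [[199.0, 265.0], [163.0, 265.0], [199.0, 287.0], [163.0, 288.0]]
casetop [[209.0, 260.0], [135.0, 259.0], [209.0, 293.0], [135.0, 294.0]]
casebot [[197.0, 262.0], [131.0, 261.0], [197.0, 291.0], [131.0, 292.0]]
col276
125 [87 65 39] [89 66 40] | 128 [87 65 39] [89 66 40] | 131 [88 66 39] [88 66 39] | 134 [72 56  9] [72 56  9] | 137 [98 77 11] [99 77 10] | 140 [107  84  14] [106  84  15] | 143 [107  84  15] [106  84  14] | 146 [106  83  13] [107  84  16] | 149 [106  84  14] [106  84  13] | 152 [105  83  13] [105  83  13] | 155 [11 11 10] [69 54 10] | 158 [38  5  6] [69 54 11] | 161 [52  5  4] [69 54 13] | 164 [74  7  6] [70 54 11] | 167 [78  8  6] [71 54 11] | 170 [78  7  6] [71 54 12] | 173 [79 10  7] [70 54 10] | 176 [79  9  8] [70 54 11] | 179 [78  8  6] [69 53  9] | 182 [78  9  7] [73 56 10] | 185 [79  8  7] [77 60 12] | 188 [78  7  5] [77 60 10] | 191 [78  8  6] [77 60 11] | 194 [78  8  7] [86 68  9] | 197 [78  8  6] [161 154  29] | 200 [103  80  13] [168 162  31] | 203 [105  82  13] [169 161  31] | 206 [102  80  11] [156 145  26] | 209 [52 46 33] [91 69 36] | 212 [101  96  84] [92 68 42] | 215 [102  98  87] [97 73 45] | 218 [154 130 104] [167 134  82] | 221 [167 126  77] [168 137  84] | 224 [168 128  78] [167 140  86] |
```

The projected model matches the image to about 1 px, so the tape is at (427.6, 4.8) with yaw -0.379. I go down and grasp.

>>> carry_out(
  series=[
    [0,0,0,0.041,-0.004,0.2,-1],
    [0,0,0,0.041,-0.004,0.4,-1],
    [0,0,0,0.041,-0.004,0.55,-1],
    [0,0,0,0.041,-0.004,0.65,-1],
    [0,0,0,0.041,-0.004,0.69,-1],
    [0,0,0,0.041,-0.004,0.69,-1],
    [0,0,0,0.041,-0.004,0.69,0.1],
    [0,0,0,0.041,-0.004,0.69,0.2],
  ],
  force=40,
)

```text
clock: 4.32
eef_pos: [428.4, 3.8, 59.7]
tcp_rot: [3.14, -0.001, 1.192]
contact_force: [0.3, 0.9, 0.2]
opening: 0.602
grasp_force: 0.0
```

>>> carry_out(
  series=[
    [0,0,0,0,0,0,0.35],
    [0,0,0,0,0,0,0.6],
    [0,0,0,0,0,0,0.8],
    [0,0,0,0,0,0,1],
    [0,0,0,0,0,0,1],
    [0,0,0,0,0,0,1],
  ],
)

```text
clock: 5.08
eef_pos: [427.9, 3.7, 59.2]
tcp_rot: [3.141, -0.0, 1.191]
contact_force: [-2.6, 0.4, 6.8]
opening: 0.246
grasp_force: 45.5
```

>>> carry_out(
  series=[
    [0,0,0,0,0,-0.02,1],
    [0,0,0,0,0,-0.1,1],
    [0,0,0,0,0,-0.3,1],
    [0,0,0,0,0,-0.5,1],
    [0,0,0,0,0,-0.55,1],
    [0,0,0,0,0,-0.55,1],
  ],
)

```text
clock: 5.82
eef_pos: [427.5, 3.8, 196.2]
tcp_rot: [3.141, -0.0, 1.192]
contact_force: [0.1, -0.2, -3.5]
opening: 0.246
grasp_force: 44.4
```

```bash
python3 -c "
from h import *
print(delta([600,-75,200],[np.pi,0,1.768]), r.sense()['wrist_torque'])"
```

```text
[ 3.000e-04 -0.000e+00 -1.835e-01 -3.730e-02  7.575e-01 -1.460e-02] [-0.02616345  0.02692705  0.01572099]
```

>>> carry_out(
  series=[
    [0,0,-0.02,-0.01,0.15,-0.13,1],
    [0,0,-0.07,-0.03,0.35,-0.13,1],
    [0,0,-0.12,-0.05,0.55,-0.13,1],
    [0,0,-0.17,-0.06,0.75,-0.13,1],
    [0,0,-0.1835,-0.064,0.854,-0.13,1],
    [0,0,-0.1835,-0.064,0.854,-0.13,1],
    [0,0,-0.1835,-0.064,0.854,-0.13,1],
    [0,0,-0.1835,-0.064,0.854,-0.13,1],
  ],
)

```text
clock: 6.82
eef_pos: [618.9, -89.6, 227.9]
tcp_rot: [-3.14, -0.001, 1.768]
contact_force: [0.2, 0.1, -3.9]
opening: 0.246
grasp_force: 44.3
```

Run:
```python
from h import *
s=r.sense();print(s['eef_pos'],s['tcp_rot'])
a=r.grab_frame("wrist"); cv2.imwrite("pics/e.png",a[:,:,::-1])
```

```text
[618.89720406 -89.64307655 227.87389052] [-3.13991725e+00 -6.79892363e-04  1.76804034e+00]
```

View pics/e.png

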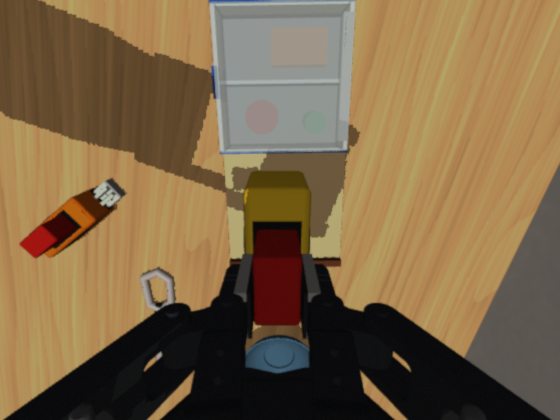

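The held tape is nearly aligned with the riser. The dark lip shows at row ~261, cols 231–248 and 313–341, and the organizer's blue edge at row ~152. I read edge profiles next.

Run:
```python
from h import *
a=r.grab_frame("wrist");k=r.get_calibration("wrist")
for c in(234,240,322,332):print(c,[(v,int(a[v,c].sum())) for v in range(253,272)])
for c in(232,236,240):print(c,[(v,a[v,c].tolist()) for v in range(147,160)])
print("row250",[(c,int(a[250,c].sum())) for c in list(range(224,236))+list(range(336,348))])
print("row165",[(c,int(a[165,c].sum())) for c in list(range(216,232))+list(range(340,354))])
cv2.imwrite("pics/f.png",cv2.resize(a[140:275,215:355],None,fx=4,fy=4,interpolation=0)[:,:,::-1])
```

```text
234 [(253, 459), (254, 459), (255, 459), (256, 456), (257, 415), (258, 295), (259, 108), (260, 56), (261, 105), (262, 146), (263, 128), (264, 65), (265, 38), (266, 35), (267, 25), (268, 29), (269, 36), (270, 36), (271, 31)]
240 [(253, 459), (254, 458), (255, 455), (256, 447), (257, 372), (258, 174), (259, 73), (260, 85), (261, 122), (262, 151), (263, 147), (264, 131), (265, 131), (266, 134), (267, 141), (268, 146), (269, 152), (270, 153), (271, 153)]
322 [(253, 459), (254, 457), (255, 451), (256, 380), (257, 194), (258, 71), (259, 68), (260, 117), (261, 158), (262, 159), (263, 137), (264, 84), (265, 40), (266, 35), (267, 28), (268, 37), (269, 30), (270, 33), (271, 30)]
332 [(253, 457), (254, 457), (255, 451), (256, 374), (257, 172), (258, 62), (259, 67), (260, 118), (261, 157), (262, 159), (263, 159), (264, 163), (265, 200), (266, 313), (267, 404), (268, 410), (269, 410), (270, 408), (271, 409)]
232 [(147, [136, 138, 133]), (148, [144, 146, 140]), (149, [159, 164, 159]), (150, [159, 168, 170]), (151, [123, 141, 162]), (152, [93, 118, 157]), (153, [122, 127, 138]), (154, [174, 165, 11
[... 720 characters left out ...]
 169, 116]), (159, [179, 169, 115])]
row250 [(224, 390), (225, 394), (226, 396), (227, 383), (228, 380), (229, 390), (230, 436), (231, 456), (232, 459), (233, 459), (234, 459), (235, 459), (336, 458), (337, 459), (338, 457), (339, 406), (340, 399), (341, 411), (342, 417), (343, 418), (344, 411), (345, 408), (346, 410), (347, 408)]
row165 [(216, 413), (217, 414), (218, 413), (219, 415), (220, 413), (221, 407), (222, 396), (223, 383), (224, 439), (225, 463), (226, 464), (227, 465), (228, 465), (229, 465), (230, 463), (231, 465), (340, 253), (341, 256), (342, 253), (343, 249), (344, 232), (345, 351), (346, 404), (347, 410), (348, 415), (349, 413), (350, 406), (351, 403), (352, 405), (353, 406)]
```

View pics/f.png

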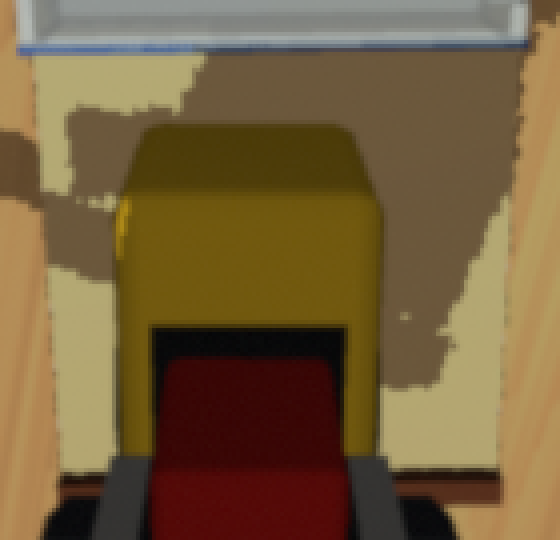

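Run:
```python
from h import *
a=r.grab_frame("wrist");k=r.get_calibration("wrist")
for c in(320,330,340):print(c,[(v,a[v,c].tolist()) for v in range(150,156)])
P=lambda v,c,z:onz(k,(v,c),z)[:2]
il,ir=P(257.8,238,40),P(256.5,327,40); print("lip inner",il,ir,"yaw",np.arctan2(*(ir-il)[::-1]))
L=[P(250,229.6,40),P(165,223.7,40)];Rr=[P(250,338.6,40),P(165,344.7,40)]
for e in(L,Rr):print("side",e,"yaw",np.arctan2(*(e[1]-e[0])[::-1])-np.pi/2)
print("width",np.linalg.norm(L[0]-Rr[0]))
o=P(265.7,332,48);print("outer",o)
for z in(90,40):
    f,g=P(153.3,236,z),P(153.3,330,z);print("org",z,f,g,np.arctan2(*(g-f)[::-1]))
    Y=np.array([-np.sin(.197),np.cos(.197)]);print("gap from outer",(f-o)@Y,(g-o)@Y,"inner->outer",(il-o)@Y,(ir-o)@Y)
m=(L[0]+L[1]+Rr[0]+Rr[1])/4;X=np.array([np.cos(.197),np.sin(.197)])
tcp=r.sense()["eef_pos"][:2];print("tcp rel: along y from lip",(tcp-o)@Y,"x from centre",(tcp-m)@X)
```

```text
320 [(150, [115, 128, 138]), (151, [76, 87, 102]), (152, [83, 75, 69]), (153, [105, 86, 60]), (154, [107, 87, 59]), (155, [108, 88, 60])]
330 [(150, [109, 122, 132]), (151, [63, 73, 90]), (152, [82, 74, 67]), (153, [105, 86, 60]), (154, [108, 88, 60]), (155, [107, 87, 60])]
340 [(150, [109, 121, 130]), (151, [72, 77, 89]), (152, [91, 79, 64]), (153, [106, 87, 60]), (154, [108, 88, 60]), (155, [108, 89, 60])]
lip inner [ 592.44442695 -190.4859148 ] [ 696.06473094 -167.93224174] yaw 0.2143142698778749
side [array([ 581.0871057 , -182.27951779]), array([559.69839065, -83.21377146])] yaw 0.21264029117523675
side [array([ 707.39438229, -156.93410735]), array([687.65322336, -57.54170446])] yaw 0.19606673535168384
width 128.82514487169064
outer [ 702.56225649 -174.64827067]
org 90 [575.66397223 -59.41048237] [659.11458526 -42.66778674] 0.19800124567415622
gap from outer 137.84645715091986 137.93167674735886 inner->outer 6.0218539451234605 7.857877919540796
org 40 [570.74501605 -68.16891423] [668.96607234 -48.46282472] 0.19800124567415606
gap from outer 130.22020798904575 130.32051113213004 inner->outer 6.0218539451234605 7.857877919540796
tcp rel: along y from lip 99.42123322653966 x from centre -8.171579120121514
```

Estimated riser yaw is 0.207, with the middle of the lip's outer edge near (647.6, -186.4). The board measures 129 mm wide and the gap about 138 mm, both consistent with the description. I move to just above the placing spot.

>>> carry_out(
  series=[
    [0,0,-0.003,-0.1,0.02,0.1,1],
    [0,0,-0.003,-0.19,0.035,0.2,1],
    [0,0,-0.003,-0.19,0.035,0.32,1],
    [0,0,-0.003,-0.19,0.035,0.4,1],
    [0,0,-0.003,-0.19,0.035,0.41,1],
    [0,0,-0.003,-0.19,0.035,0.41,1],
  ],
)

```text
clock: 7.72
eef_pos: [638.4, -134.8, 127.1]
tcp_rot: [3.141, 0.0, 1.778]
contact_force: [0.1, -0.6, -3.1]
opening: 0.251
grasp_force: 44.3
```

Run:
```python
from h import *
a=r.grab_frame("wrist");k=r.get_calibration("wrist")
print(delta([636.7,-134.5,103],[np.pi,0,1.778]),r.sense()["eef_pos"],r.sense()["tcp_rot"])
b=r.grab_frame("scene");r_=cv2.resize(b[170:260,160:260],None,fx=4,fy=4,interpolation=cv2.INTER_CUBIC)
cv2.imwrite("pics/g.png",np.hstack([cv2.resize(r_,(400,420)),a[:,80:480]])[:,:,::-1])
```

```text
[ 0.0005  0.0002 -0.      0.0031 -0.0078  0.098 ] [ 638.72390039 -134.84653989  127.50384389] [3.13992284e+00 7.15209172e-04 1.77791518e+00]
```

View pics/g.png

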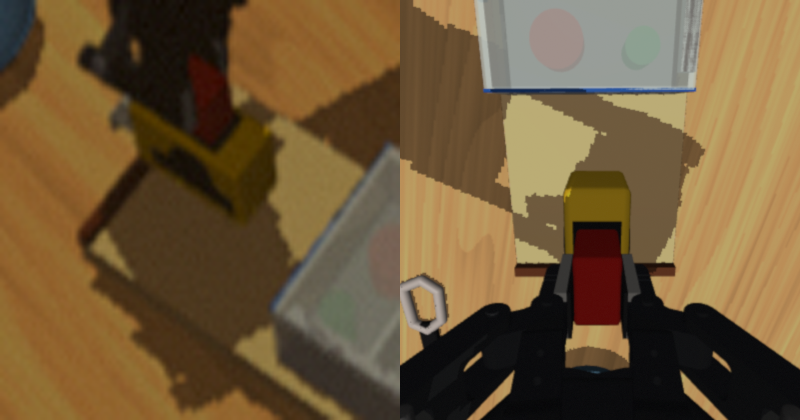

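The scene crop (left) shows the tape hanging over the riser with its hook near or over the lip. The wrist view (right) shows the lip at row ~270 on both sides and the organizer edge at row ~91. I re-measure the lip from here.

Run:
```python
from h import *
a=r.grab_frame("wrist").astype(int).sum(2);k=r.get_calibration("wrist")
for c in(200,206,212,330,338,346):print(c,a[258:284,c].tolist())
for c in(200,250,330,360):print(c,a[86:98,c].tolist())
def edge(c,lo,hi,dirn,lvl):
    for v in range(lo,hi):
        if (a[v,c]-lvl)*(a[v+1,c]-lvl)<=0 and np.sign(a[v+1,c]-a[v,c])==dirn: return v+(lvl-a[v,c])/(a[v+1,c]-a[v,c])
s=r.sense();yaw=.207;X=np.array([np.cos(yaw),np.sin(yaw)]);Y=np.array([-X[1],X[0]])
for c in(200,206,212,330,338,346):
    e=edge(c,258,284,-1,.6*a[258,c]);f=edge(c,266,284,1,.5*(a[283,c]+150));
    pi=onz(k,(e,c),40)[:2];print(c,e,f,"inner",pi.round(1),((s["eef_pos"][:2]-pi)@Y+8).round(2), f and ((s["eef_pos"][:2]-onz(k,(f,c),48)[:2])@Y).round(2))
```

```text
200 [472, 473, 473, 465, 382, 158, 59, 50, 61, 110, 156, 162, 160, 162, 159, 162, 165, 208, 324, 418, 429, 431, 431, 432, 433, 434]
206 [473, 474, 467, 406, 243, 101, 52, 54, 57, 109, 156, 161, 163, 163, 161, 162, 167, 212, 333, 434, 442, 442, 441, 440, 438, 438]
212 [474, 474, 473, 466, 379, 139, 51, 50, 62, 110, 156, 162, 161, 160, 160, 162, 164, 208, 329, 429, 438, 437, 437, 438, 434, 434]
330 [259, 258, 255, 223, 139, 67, 56, 53, 61, 77, 83, 81, 86, 88, 121, 154, 148, 236, 318, 264, 196, 137, 114, 71, 47, 40]
338 [409, 467, 467, 404, 235, 89, 54, 59, 98, 149, 166, 167, 165, 166, 166, 166, 187, 310, 424, 434, 434, 432, 432, 433, 431, 432]
346 [474, 475, 465, 387, 179, 67, 54, 56, 97, 145, 164, 166, 165, 166, 165, 165, 185, 303, 414, 426, 426, 426, 424, 421, 420, 417]
200 [491, 509, 459, 377, 218, 180, 205, 237, 369, 467, 475, 474]
250 [500, 503, 449, 367, 187, 175, 195, 193, 235, 259, 262, 262]
330 [518, 510, 464, 385, 281, 244, 229, 305, 418, 469, 474, 477]
360 [473, 479, 436, 328, 264, 257, 316, 426, 470, 474, 476, 474]
200 262.44107142857143 275.7241379310345 inner [ 585.3 -191.6] 52.48 52.29
206 261.74969325153376 275.6776859504132 inner [ 590.1 -190. ] 51.84 52.25
212 262.39416666666665 275.6942148760331 inner [ 595.  -189.5] 52.44 52.26
330 261.8047619047619 271.2121212121212 inner [ 691.2 -168.8] 51.94 48.17
338 261.9384615384615 274.8455284552846 inner [ 697.7 -167.6] 52.06 51.53
346 261.4932692307692 274.83474576271186 inner [ 704.1 -165.8] 51.65 51.52
```

The lip's outer face is 52 mm from the TCP on both sides, so the hook will land about 6 mm beyond it with about 6 mm of case clearance. I lower the tape.

>>> carry_out(
  series=[
    [0,0,0,0.004,0,0.03,1],
    [0,0,0,0.004,0,0.06,1],
    [0,0,0,0.004,0,0.085,1],
    [0,0,0,0.004,0,0.1,1],
    [0,0,0,0.004,0,0.104,1],
    [0,0,0,0.004,0,0.104,1],
  ],
)

```text
clock: 8.62
eef_pos: [637.8, -134.1, 100.3]
tcp_rot: [3.142, 0.0, 1.777]
contact_force: [-0.3, -0.3, -3.5]
opening: 0.245
grasp_force: 44.3
```

>>> carry_out(
  series=[
    [0,0,0,0,0,0.003,1],
    [0,0,0,0,0,0.004,1],
    [0,0,0,0,0,0.004,1],
  ],
)

```text
clock: 9.0
eef_pos: [637.7, -134.0, 99.3]
tcp_rot: [3.142, 0.0, 1.778]
contact_force: [-0.4, 0.1, -3.3]
opening: 0.247
grasp_force: 44.3
```

>>> carry_out(
  series=[
    [0,0,0,0,0,0.002,1],
    [0,0,0,0,0,0.004,1],
    [0,0,0,0,0,0.004,1],
  ],
)

```text
clock: 9.38
eef_pos: [637.8, -134.0, 99.1]
tcp_rot: [3.141, 0.0, 1.777]
contact_force: [-3.1, -0.1, 4.8]
opening: 0.248
grasp_force: 45.4
```

Contact with the board: 4.8 N, below the lock's 7 N threshold. I ease up a little and start backing away.

>>> carry_out(
  series=[
    [0,0,0,0,0,-0.0016,1],
    [0,0,0,0.01,0,-0.0016,1],
    [0,0,0,0.025,0,-0.0016,1],
    [0,0,0,0.04,0,-0.0016,1],
    [0,0,0,0.06,0,-0.0016,1],
    [0,0,0,0.08,0,-0.0016,1],
    [0,0,0,0.08,0,-0.0016,1],
    [0,0,0,0.08,0,-0.0016,1],
  ],
)

```text
clock: 10.38
eef_pos: [634.2, -114.5, 99.1]
tcp_rot: [3.14, 0.001, 1.778]
contact_force: [1.8, -4.3, 4.5]
opening: 0.249
grasp_force: 45.3
```

>>> carry_out(
  series=[
    [0,0,0,0,0,-0.002,1],
    [0,0,0,0.015,0,-0.002,1],
    [0,0,0,0.03,0,-0.002,1],
    [0,0,0,0.045,0,-0.002,1],
    [0,0,0,0.06,0,-0.002,1],
    [0,0,0,0.064,0,-0.002,1],
    [0,0,0,0.064,0,-0.002,1],
  ],
)

```text
clock: 11.25
eef_pos: [630.5, -99.0, 99.1]
tcp_rot: [3.141, 0.001, 1.778]
contact_force: [2.0, -3.8, 1.4]
opening: 0.252
grasp_force: 44.9
```

Run:
```python
from h import *
a=r.grab_frame("wrist");k=r.get_calibration("wrist")
g=a.astype(int).sum(2);s=r.sense();yaw=.21;Y=np.array([-np.sin(yaw),np.cos(yaw)])
print(s["eef_pos"],s["contact_force"])
for c in(200,215,330,345):print(c,g[110:150,c].tolist())
b=r.grab_frame("scene");r_=cv2.resize(b[170:260,160:260],None,fx=4,fy=4,interpolation=cv2.INTER_CUBIC)
cv2.imwrite("pics/i.png",np.hstack([cv2.resize(r_,(400,420)),a[:,80:480]])[:,:,::-1])
```

```text
[630.53823156 -98.93371974  99.15977254] [ 2.83957828 -4.85699142  0.58029444]
200 [439, 441, 441, 439, 441, 441, 440, 441, 441, 440, 439, 439, 440, 439, 441, 441, 442, 442, 439, 442, 442, 439, 442, 441, 442, 439, 439, 442, 441, 442, 442, 442, 442, 440, 441, 442, 442, 441, 439, 424]
215 [423, 423, 424, 424, 424, 422, 423, 424, 423, 422, 422, 424, 423, 424, 423, 422, 425, 429, 436, 439, 440, 441, 440, 441, 441, 442, 440, 441, 441, 440, 442, 442, 441, 442, 442, 442, 441, 441, 439, 424]
330 [426, 426, 423, 426, 424, 425, 426, 423, 426, 425, 425, 424, 426, 426, 426, 426, 426, 426, 425, 426, 425, 426, 425, 426, 432, 439, 441, 442, 441, 440, 441, 441, 441, 441, 441, 441, 441, 438, 432, 412]
345 [426, 426, 426, 426, 426, 424, 426, 426, 426, 429, 428, 429, 435, 436, 439, 440, 440, 441, 441, 440, 441, 441, 440, 438, 441, 441, 441, 441, 441, 441, 439, 441, 440, 442, 441, 441, 441, 438, 435, 412]
```

View pics/i.png

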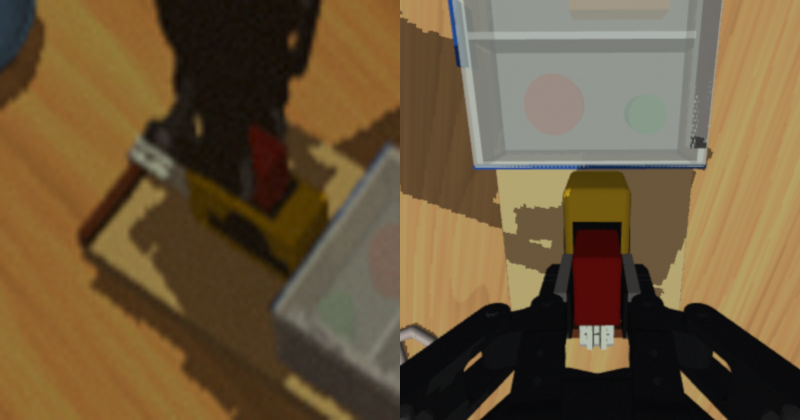

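The scene crop shows the hook caught on the lip at its dark edge and the blade drawn out behind it. In the wrist view the case back (row ~171) is a few mm short of the organizer edge (row ~166). I approach in small steps.

>>> carry_out(
  series=[
    [0,0,0,0.008,0,0,1],
    [0,0,0,0.016,0,0,1],
    [0,0,0,0.02,0,0,1],
    [0,0,0,0.02,0,0,1],
  ],
)

```text
clock: 11.85
eef_pos: [629.5, -94.1, 99.2]
tcp_rot: [3.141, 0.0, 1.778]
contact_force: [1.6, -4.6, 1.8]
opening: 0.251
grasp_force: 44.8
```

>>> carry_out(
  series=[
    [0,0,0,0.004,0,0,1],
    [0,0,0,0.004,0,0,1],
  ],
)

```text
clock: 12.1
eef_pos: [629.2, -93.2, 99.1]
tcp_rot: [3.141, 0.0, 1.778]
contact_force: [3.0, -5.8, 1.2]
opening: 0.248
grasp_force: 44.8
```

>>> carry_out(
  series=[
    [0,0,0,0.003,0,0,1],
    [0,0,0,0.003,0,0,1],
  ],
)

```text
clock: 12.35
eef_pos: [629.1, -92.5, 99.1]
tcp_rot: [3.141, 0.001, 1.778]
contact_force: [1.9, -5.9, 0.8]
opening: 0.246
grasp_force: 44.8
```

>>> carry_out(
  series=[
    [0,0,0,0.003,0,0,1],
    [0,0,0,0.003,0,0,1],
  ],
)

```text
clock: 12.6
eef_pos: [629.0, -91.7, 99.2]
tcp_rot: [3.141, 0.001, 1.778]
contact_force: [2.9, -5.5, 2.9]
opening: 0.248
grasp_force: 44.9
```

>>> carry_out(
  series=[
    [0,0,0,0.003,0,0,1],
    [0,0,0,0.003,0,0,1],
  ],
)

```text
clock: 12.85
eef_pos: [628.8, -91.0, 99.1]
tcp_rot: [3.141, 0.001, 1.778]
contact_force: [2.0, -4.4, 1.0]
opening: 0.245
grasp_force: 44.9
```

>>> carry_out(
  series=[
    [0,0,0,0.003,0,0,1],
    [0,0,0,0.003,0,0,1],
  ],
)

```text
clock: 13.1
eef_pos: [628.7, -90.3, 99.2]
tcp_rot: [3.141, 0.001, 1.778]
contact_force: [2.4, -5.7, 0.5]
opening: 0.245
grasp_force: 44.9
```

>>> carry_out(
  series=[
    [0,0,0,0.003,0,0,1],
    [0,0,0,0.003,0,0,1],
  ],
)

```text
clock: 13.35
eef_pos: [628.5, -89.5, 99.1]
tcp_rot: [3.141, 0.001, 1.778]
contact_force: [2.1, -5.3, 1.3]
opening: 0.249
grasp_force: 44.8
```

>>> carry_out(
  series=[
    [0,0,0,0.003,0,0,1],
    [0,0,0,0.003,0,0,1],
  ],
)

```text
clock: 13.6
eef_pos: [628.3, -88.8, 99.2]
tcp_rot: [3.141, 0.001, 1.778]
contact_force: [1.8, -6.0, 1.0]
opening: 0.246
grasp_force: 44.8
```

>>> carry_out(
  series=[
    [0,0,0,0.003,0,0,1],
    [0,0,0,0.003,0,0,1],
  ],
)

```text
clock: 13.85
eef_pos: [628.3, -88.5, 99.2]
tcp_rot: [3.141, 0.001, 1.778]
contact_force: [3.1, -7.3, 1.7]
opening: 0.246
grasp_force: 44.7
```

Run:
```python
from h import *
F=[]
for i in range(5):
    r.grab_frame("top");s=r.sense();R=Ro.from_euler('xyz',s["tcp_rot"]);F.append(R.inv().apply(s["contact_force"]))
print(np.round(F,1),s["eef_pos"])
```

```text
[[-8.4  1.1 -0.2]
 [-7.7  1.6 -1.1]
 [-7.9  0.8 -1.9]
 [-7.3  1.7 -0.1]
 [-7.9  1.5 -0.9]] [628.30385922 -88.57359893  99.19106657]
```

The push rose by about 2.3 N, so contact has been made. One more small nudge for margin.

>>> carry_out(
  series=[
    [0,0,0,0.0016,0,0,1],
    [0,0,0,0.0016,0,0,1],
    [0,0,0,0.0016,0,0,1],
  ],
)

```text
clock: 14.48
eef_pos: [628.3, -88.5, 99.2]
tcp_rot: [3.141, 0.002, 1.778]
contact_force: [3.4, -9.3, 0.4]
opening: 0.246
grasp_force: 44.7
```

Run:
```python
from h import *
F=[]
for i in range(4):
    r.grab_frame("top");s=r.sense();R=Ro.from_euler('xyz',s["tcp_rot"]);F.append(R.inv().apply(s["contact_force"]))
print(np.round(F,1),s["eef_pos"])
```

```text
[[-10.1   1.5  -1.4]
 [ -9.1   0.3   0. ]
 [ -9.1   0.7  -0.1]
 [ -9.9   1.3  -1.3]] [628.25969211 -88.46905948  99.17892511]
```

About 4 N now bears on the organizer. I press the lock down gradually.

>>> carry_out(
  series=[
    [0,0,0,0,0,0.003,1],
    [0,0,0,0,0,0.006,1],
    [0,0,0,0,0,0.009,1],
    [0,0,0,0,0,0.012,1],
    [0,0,0,0,0,0.015,1],
    [0,0,0,0,0,0.018,1],
    [0,0,0,0,0,0.021,1],
    [0,0,0,0,0,0.021,1],
  ],
)

```text
clock: 15.68
eef_pos: [628.3, -88.5, 94.6]
tcp_rot: [3.141, 0.002, 1.778]
contact_force: [0.8, -8.6, 6.2]
opening: 0.25
grasp_force: 45.6
```

>>> carry_out(
  series=[
    [0,0,0,0,0,0.002,1],
    [0,0,0,0,0,0.004,1],
    [0,0,0,0,0,0.004,1],
  ],
)

```text
clock: 16.05
eef_pos: [628.4, -88.5, 93.7]
tcp_rot: [3.141, 0.002, 1.778]
contact_force: [-0.3, -9.8, 8.3]
opening: 0.247
grasp_force: 45.8
```

>>> carry_out(
  series=[
    [0,0,0,0,0,0.002,1],
    [0,0,0,0,0,0.003,1],
    [0,0,0,0,0,0.003,1],
  ],
)

```text
clock: 16.42
eef_pos: [628.4, -88.5, 93.3]
tcp_rot: [3.141, 0.002, 1.778]
contact_force: [-0.9, -8.6, 11.5]
opening: 0.247
grasp_force: 46.2
```

>>> carry_out(
  series=[
    [0,0,0,0,0,0.0015,1],
    [0,0,0,0,0,0.003,1],
    [0,0,0,0,0,0.003,1],
  ],
)

```text
clock: 16.8
eef_pos: [628.4, -88.6, 93.3]
tcp_rot: [3.141, 0.002, 1.778]
contact_force: [-3.5, -8.7, 17.6]
opening: 0.246
grasp_force: 47.0
```

Hard stop reached at 17.6 N after 5.9 mm of travel. I release, keeping the slight downward preload.

>>> carry_out(
  series=[
    [0,0,0,0,0,-0.001,0.4],
    [0,0,0,0,0,-0.001,0.2],
    [0,0,0,0,0,-0.001,0],
    [0,0,0,0,0,-0.001,-0.5],
    [0,0,0,0,0,-0.001,-0.5],
  ],
  force=20,
)

```text
clock: 17.42
eef_pos: [627.8, -87.2, 91.5]
tcp_rot: [-3.141, -0.0, 1.778]
contact_force: [0.0, 0.5, -0.1]
opening: 0.748
grasp_force: 0.0
```

Free of contact. I retreat straight up and then check.

>>> carry_out(
  series=[
    [0,0,0,0,0,-0.05,-0.5],
    [0,0,0,0,0,-0.15,-0.5],
    [0,0,0,0,0,-0.3,-0.5],
    [0,0,0,-0.1,0,-0.5,-0.5],
    [0,0,0,-0.1,0,-0.6,-0.5],
    [0,0,0,-0.1,0,-0.6,-0.5],
  ],
)

```text
clock: 18.18
eef_pos: [634.4, -112.3, 244.9]
tcp_rot: [3.137, 0.002, 1.777]
contact_force: [0.6, 0.3, 0.2]
opening: 0.752
grasp_force: 0.0
```

Run:
```python
from h import *
a=r.grab_frame("wrist");b=r.grab_frame("scene");r_=cv2.resize(b[170:270,170:270],(400,400),interpolation=cv2.INTER_CUBIC)
print(r.sense()["eef_pos"])
cv2.imwrite("pics/j.png",np.hstack([cv2.resize(r_,(400,420)),a[:,80:480]])[:,:,::-1])
k=r.get_calibration("wrist");yaw=.21;X=np.array([np.cos(yaw),np.sin(yaw)]);Y=np.array([-X[1],X[0]])
hs=cv2.cvtColor(a,cv2.COLOR_RGB2HSV);red=cv2.inRange(hs,(0,150,60),(6,255,255))|cv2.inRange(hs,(174,150,60),(180,255,255))
(u,v),sz,an=cv2.minAreaRect(cv2.findNonZero(red));print(u,v,sz,an)
lip=np.array([647.6,-186.4])
for z in(116,122):p=onz(k,(v,u),z)[:2];print(z,p,"along",(p-lip)@Y,"lat",(p-lip)@X)
```

```text
[ 632.70156512 -111.68360495  241.52627147]
150.20709228515625 187.8919677734375 (40.756202697753906, 278.77520751953125) 81.77592468261719
116 [ 519.74394666 -125.55578949] along 86.16037893476314 lat -112.36359477509895
122 [ 521.88596612 -123.46939537] along 87.75441172001138 lat -109.83370400922769
```

View pics/j.png

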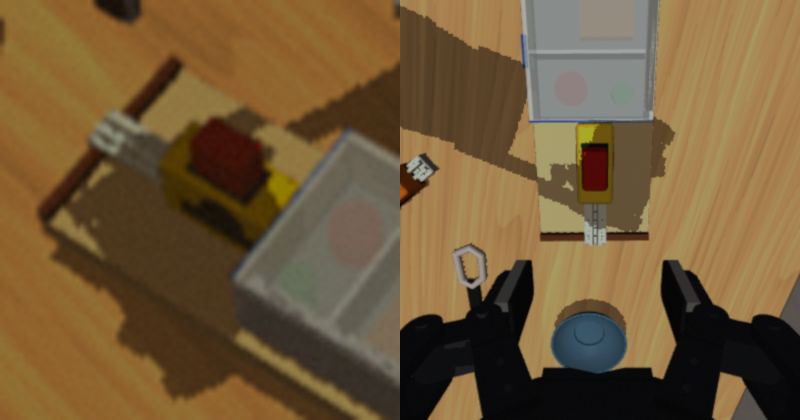

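The picture shows the tape square on the riser. Its hook is over the lip at about (240,596 in the montage), the blade is stretched, the case back is at the organizer edge (row ~122), and the gripper is clear. I hand in.

```bash
python3 -c "
from rig import r
print(r.sense()['qvel'].round(3)); print(r.sign_off())"
```

```text
[ 0.001  0.018  0.018 -0.002 -0.004 -0.   ]
the job is handed in; nothing more can be done
None
```

I handed in the job: the tape is stretched across the gap and looks flat and square, with its hook over the lip, its case back at the organizer and its lock pressed to the hard stop (about 5.9 mm of travel). The final picture matches this, but the hand-in returned no verdict.

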